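# Reload the drive parts into the dispatch tray in reverse order

## Task

Move the four drive parts from the green pick-up rack into the plywood dispatch tray, one in each bay, in reverse order: the part that now stands next to the rack's upright end plate goes to the bay farthest from the tray's end plate, the next one beside it, and so on, so that the last ends up next to the tray's end plate. Stand each part upright on the floor of its bay, near the middle of the bay, and set it down rather than drop or tip it over.

Things in the scene. Friction and masses are not known exactly. Their poses are not given: they have to be found in the camera images.
- rack: Pick-up rack, fixed: green steel base 90 (x) by 360 (y) by 6 mm. Four brown cork pads in a row, centres at local y -120, -40, 40, 120 mm, x = 0. An upright green end plate, 50 mm high, 4 mm thick, stands at its +y end (local y 191 mm); the other end is open. Origin: on the bench under the middle of the row; z up.
- tray: Dispatch tray, fixed: plywood, 92 (x) by 360 (y) mm, four bays in a row, centres at local y -120, -40, 40, 120 mm, x = 0; the strip next to the end plate is solid. Each bay is 84 (x) by 77 (y) mm inside, floor 6 mm above the bench, dividers and lips 6 mm above that floor. An upright end plate, 50 mm high, 4 mm thick, stands at its +y end (local y 191 mm). Origin: on the bench under the middle of the row; z up.
- sprocket: Chain sprocket, steel: toothed dark disc 52 mm across and 10 mm thick, with a plain round boss 28 mm in diameter on top, up to 52 mm above the underside. About 0.28 kg. Origin: centre of its flat underside; z up along its axis. Pick it up by this boss, from above.
- pulley: V-belt pulley, bright steel: round, grooved rim 52 mm across and 24 mm thick, with a plain round boss 32 mm in diameter on top, up to 58 mm above the underside. About 0.42 kg. Origin: centre of its flat underside; z up along its axis. Pick it up by this boss, from above.
- flange: Square-flanged hub, steel: dark square plate 42 by 42 mm, 12 mm thick, with four bolt holes, and a plain round boss 31 mm in diameter on top, up to 48 mm above the underside. About 0.3 kg. Origin: centre of its flat underside; z up along its axis. Pick it up by this boss, from above.
- clutch: Dog clutch half, bright steel: round disc 48 mm across and 12 mm thick with four square dogs standing up from its rim to 22 mm, and a plain round boss 25 mm in diameter in the middle, up to 62 mm above the underside. About 0.3 kg. Origin: centre of its flat underside; z up along its axis. Pick it up by this boss, from above.
- pad_sprocket: The brown cork pad of the pick-up rack on which the sprocket stands at the start: 70 by 70 mm, 6 mm thick, top 12 mm above the bench. Fixed, same axes as the rack. It shows the sprocket's first place in the row. The four pads look alike and change places from start to start. Origin: centre of its underside.
- pad_pulley: The brown cork pad of the pick-up rack on which the pulley stands at the start: 70 by 70 mm, 6 mm thick, top 12 mm above the bench. Fixed, same axes as the rack. It shows the pulley's first place in the row. The four pads look alike and change places from start to start. Origin: centre of its underside.
- pad_flange: The brown cork pad of the pick-up rack on which the flange stands at the start: 70 by 70 mm, 6 mm thick, top 12 mm above the bench. Fixed, same axes as the rack. It shows the flange's first place in the row. The four pads look alike and change places from start to start. Origin: centre of its underside.
- pad_clutch: The brown cork pad of the pick-up rack on which the clutch stands at the start: 70 by 70 mm, 6 mm thick, top 12 mm above the bench. Fixed, same axes as the rack. It shows the clutch's first place in the row. The four pads look alike and change places from start to start. Origin: centre of its underside.
Mind the look-alikes: they are no part of the job. What is shaped like the clutch but yellow is not meant. Leave any pink look-alike of the pulley alone.

How it is judged:
At the end, for the whole second after the job is handed in: Every part stands in its own bay of the tray, in the reverse of the order it had on the rack counted from the end plates; its axis is within 14 mm of the bay's centre along and across the tray, its underside is on the bay floor (within 4 mm), it is upright within 0.1 rad and at rest (((y of pad_sprocket in the frame of rack between -0.15 and -0.09 m and y of sprocket in the frame of tray between 0.106 and 0.134 m) or (y of pad_sprocket in the frame of rack between -0.07 and -0.01 m and y of sprocket in the frame of tray between 0.026 and 0.054 m) or (y of pad_sprocket in the frame of rack between 0.01 and 0.07 m and y of sprocket in the frame of tray between -0.054 and -0.026 m) or (y of pad_sprocket in the frame of rack between 0.09 and 0.15 m and y of sprocket in the frame of tray between -0.134 and -0.106 m)) and x of sprocket in the frame of tray between -0.014 and 0.014 m and z of sprocket in the frame of tray between 0.002 and 0.01 m and angle between each of sprocket, pulley, flange, clutch's own z axis and vertical below 0.1 rad and linear speed of each of sprocket, pulley, flange, clutch below 0.02 m/s and angular speed of each of sprocket, pulley, flange, clutch below 0.2 rad/s and ((y of pad_pulley in the frame of rack between -0.15 and -0.09 m and y of pulley in the frame of tray between 0.106 and 0.134 m) or (y of pad_pulley in the frame of rack between -0.07 and -0.01 m and y of pulley in the frame of tray between 0.026 and 0.054 m) or (y of pad_pulley in the frame of rack between 0.01 and 0.07 m and y of pulley in the frame of tray between -0.054 and -0.026 m) or (y of pad_pulley in the frame of rack between 0.09 and 0.15 m and y of pulley in the frame of tray between -0.134 and -0.106 m)) and x of pulley in the frame of tray between -0.014 and 0.014 m and z of pulley in the frame of tray between 0.002 and 0.01 m and ((y of pad_flange in the frame of rack between -0.15 and -0.09 m and y of flange in the frame of tray between 0.106 and 0.134 m) or (y of pad_flange in the frame of rack between -0.07 and -0.01 m and y of flange in the frame of tray between 0.026 and 0.054 m) or (y of pad_flange in the frame of rack between 0.01 and 0.07 m and y of flange in the frame of tray between -0.054 and -0.026 m) or (y of pad_flange in the frame of rack between 0.09 and 0.15 m and y of flange in the frame of tray between -0.134 and -0.106 m)) and x of flange in the frame of tray between -0.014 and 0.014 m and z of flange in the frame of tray between 0.002 and 0.01 m and ((y of pad_clutch in the frame of rack between -0.15 and -0.09 m and y of clutch in the frame of tray between 0.106 and 0.134 m) or (y of pad_clutch in the frame of rack between -0.07 and -0.01 m and y of clutch in the frame of tray between 0.026 and 0.054 m) or (y of pad_clutch in the frame of rack between 0.01 and 0.07 m and y of clutch in the frame of tray between -0.054 and -0.026 m) or (y of pad_clutch in the frame of rack between 0.09 and 0.15 m and y of clutch in the frame of tray between -0.134 and -0.106 m)) and x of clutch in the frame of tray between -0.014 and 0.014 m and z of clutch in the frame of tray between 0.002 and 0.01 m); the robot touches nothing.
It fails at once if a part is tipped over (leans more than 0.6 rad) (angle between any of sprocket, pulley, flange, clutch's own z axis and vertical above 0.6 rad).
It fails at once if a part is dropped (falls free of the fingers faster than 0.9 m/s, a drop of some 40 mm or more) ((linear speed of sprocket above 0.9 m/s and contact force between sprocket and the fingers below 0.05 N) or (linear speed of pulley above 0.9 m/s and contact force between pulley and the fingers below 0.05 N) or (linear speed of flange above 0.9 m/s and contact force between flange and the fingers below 0.05 N) or (linear speed of clutch above 0.9 m/s and contact force between clutch and the fingers below 0.05 N)).
It also fails if it takes over 93 s, if anything falls off the work surface, if the arm or the gripper's body presses on something with over 40 N, if the wrist force passes 120 N, or if a joint passes its speed limit or range.

## Robot

A 7-joint arm with a two-finger parallel gripper is mounted at the origin on the work surface. World frame = base frame: x ahead of the robot, y to its left, z up, the work surface at z = 0. Lengths are in m, angles in rad, forces in N, time in s.
With the tool pointing down it reaches from about 0.425 to 1.025 m from the base axis. Payload 9.4 kg.
Tool frame: the origin (TCP) lies at the very end of the fingers, on their centre line; the grasp point (between the pads) lies 19 mm behind it (r.tcp_to_grasp is the distance from the TCP to the grasp point, in m); z points along the fingers, y is the line along which they close (so a half turn about z gives the same grasp; the last joint's range is limited). The gripper opens to 85 mm and grips with 20 to 120 N. Pads are 22 mm wide; open, the fingers measure 114 mm over their backs; the gripper's body (76 mm by 85 mm) begins 54 mm behind the grasp point. The pads swing forward as they close: fully open they stand 13 mm farther back than shut.
Start: joints at [-0.077, 0.599, -0.003, 1.599, 0.002, 0.943, -0.08], TCP at [0.725, -0, 0.202] pointing down, gripper open.
Joint ranges: [-2.57, 2.57], [-0.35, 1.97], [-1.29, 1.29], [0.11, 2.56], [-1.05, 4.19], [0.11, 1.86], [-2.63, 2.63]. Speed limits (rad/s): [2.22, 2.22, 3.01, 3.01, 3.14, 3.14, 3.14].

## Interface

Orientations are given as a unit quaternion [w, x, y, z].
In Python, from cell import r gives the robot as it stands.
- The arm moves only by the tool step_arm, never from a script. Its argument "commands" is text: rows parted by semicolons, each of 7 numbers parted by spaces: the turn, a rotation vector about the tool's x, y, z in degrees, then the shift along the tool's x, y, z in cm, then the opening, from 0 (shut) to 1 (fully open). In form: wx wy wz tx ty tz gripper; .... A call has 1 to 20 rows; each row is the pose to reach, as a shift and turn from the pose commanded when the call began, along the tool's axes at that moment; what a row does not reach only later rows make up. A row lasts 1/10 s, in which the tool goes at most 50 mm and 8.59 degrees, less where a joint would pass 70% of its speed; a pose out of reach is approached as far as the arm can. A call with a gripper value outside its range is refused whole. The fingers move at their own pace and stop on an object; the grip force is fixed at half the most. Time passes only in rows, so rows that repeat a pose let the fingers close. It gives the time, the measured TCP pose, the force, the opening and the grip force at its end, in the units of the state.
- r.get_state(): the state, without advancing time (a new reading comes with each control period).
- r.camera(name): name is "scene" or "side" or "wrist"; returns a dict with "pixels" (400x640x3 uint8, red, green, blue), "camera_matrix" (3x3 intrinsics, pixels), "T" (4x4, takes a point from camera to world coordinates). Camera axes: x right, y up, looking along -z (the intrinsics and any distortion apply to the point x, -y, -z); pixel columns grow to the right and rows downward; lengths in m; the calibration is good to about 2 mm. A picture is of the moment at which its call begins. There is no depth.
- r.close_job(): hands the job in; it is judged then, once.
Trained networks look in a picture, given as the dict that the camera call returned (one of the last four; its "shot" number tells which), for a name from the list of things; names that differ only in an ending like _2 or _b are one class to them, and where a whole thing is asked for, a point or a joint stands for the part that bears it (a point fixed in the world has none). Each returns a list of dicts, best first, with "conf" (0 to 1); they miss things now and then, are a little off and sometimes report something else, mostly with a low value. They report only what shows in the picture. A call takes as long as a camera call. They do not tell look-alikes from the thing itself.
- r.search_frame(picture, name): "box" ([centre column, centre row, width, height] in pixels, round what is visible of it).
- r.trace(picture, name): "mask" (400x640 bool, what is visible of it) and "box" ([centre column, centre row, width, height] in pixels, round what is visible of it).
- r.tip_of(picture, name): "pixel" ([row, column] in pixels: a listed point, or the origin of a listed thing).
The state is a dict: "t": time; "qpos": joint angles; "joint_vel": joint speeds; "joint_torque": joint torques, N m; "position": TCP position; "ee_rot": TCP orientation; "wrist_force": force on the tool from outside, world axes, zero at the start; "torque": the same for the moment, N m; "opening": finger opening in m; "grasp_force": force on a finger pad.
Only numpy, scipy, OpenCV 4.12 (cv2) and the standard library are available. Lean on these libraries where they do the work, as an engineer would, in place of code of your own. Each camera call takes 0.05 s, during which the arm holds its last target. There are 200 camera calls.

## Working session

There is one attempt and no reset: what is moved stays moved. The work goes in short steps, Python scripts to look and compute and a tool call to move; the robot and the scene stay as the last step left them, time stands still between calls to the robot, and variables do not carry over. Pictures are saved under pics/ and viewed, at most 14 in all, crops included, and the job is handed in when it is done.

Besides the shell and the picture viewer there is one more tool, called as name(argument=value, ...) on one line, values as JSON. step_arm: Moves the arm, as the interface text tells. Its arguments: {"type":"object","properties":{"commands":{"type":"string"}},"required":["commands"]}

```bash
mkdir -p pics; ls
cat > h.py <<'E'
import numpy as np, cv2
from cell import r
def save(p,n): cv2.imwrite(f'pics/{n}.png',p['pixels'][:,:,::-1])
def px2w(p,row,col,z):
    K=np.array(p['camera_matrix']);T=np.array(p['T'])
    d=np.linalg.inv(K)@[col,row,1]; d=T[:3,:3]@[d[0],-d[1],-d[2]]; o=T[:3,3]
    return o+d*(z-o[2])/d[2]
def w2px(p,P):
    K=np.array(p['camera_matrix']);T=np.array(p['T'])
    c=T[:3,:3].T@(np.array(P)-T[:3,3]); q=K@[c[0],-c[1],-c[2]]; return q[1]/q[2],q[0]/q[2]
E
python3 - <<'E'
from h import *
for n in ['scene','side']:
    p=r.camera(n); save(p,n); print(n,p.keys(),np.round(p['T'],3).tolist())
    for k,z in [('rack',0),('tray',0),('sprocket',.012),('pulley',.012),('flange',.012),('clutch',.012),('pad_clutch',.006)]:
        for d in r.tip_of(p,k): print(k,round(d['conf'],2),np.round(d['pixel']),np.round(px2w(p,*d['pixel'],z),3))
E
```

```text
pics
scene dict_keys(['pixels', 'camera_matrix', 'T', 'shot']) [[0.18, -0.691, 0.7, 1.155], [0.984, 0.13, -0.125, -0.116], [-0.005, 0.711, 0.704, 0.58], [0.0, 0.0, 0.0, 1.0]]
rack 0.39 [224. 322.] [ 0.637 -0.017  0.   ]
tray 0.63 [158. 333.] [0.462 0.039 0.   ]
tray 0.4 [220. 370.] [0.644 0.066 0.   ]
tray 0.34 [226. 324.] [ 0.641 -0.014  0.   ]
sprocket 0.56 [221. 325.] [ 0.641 -0.014  0.012]
pulley 0.95 [212. 412.] [0.648 0.14  0.012]
pulley 0.76 [259. 432.] [0.754 0.137 0.012]
pulley 0.6 [227. 327.] [ 0.655 -0.013  0.012]
flange 0.57 [231. 274.] [ 0.648 -0.101  0.012]
clutch 0.72 [278. 372.] [0.771 0.035 0.012]
clutch 0.57 [216. 371.] [0.645 0.067 0.012]
pad_clutch 0.82 [220. 371.] [0.647 0.067 0.006]
side dict_keys(['pixels', 'camera_matrix', 'T', 'shot']) [[-0.749, 0.51, -0.423, 0.292], [-0.662, -0.592, 0.458, 0.336], [-0.017, 0.624, 0.782, 0.625], [0.0, 0.0, 0.0, 1.0]]
rack 0.64 [210. 298.] [0.642 0.028 0.   ]
tray 0.95 [263. 365.] [0.467 0.035 0.   ]
sprocket 0.65 [208. 299.] [0.637 0.029 0.012]
sprocket 0.63 [189. 312.] [ 0.651 -0.025  0.012]
sprocket 0.48 [246. 253.] [0.641 0.149 0.012]
sprocket 0.35 [220. 287.] [0.635 0.066 0.012]
pulley 0.84 [218. 218.] [0.742 0.15  0.012]
flange 0.77 [170. 339.] [ 0.642 -0.1    0.012]
flange 0.63 [195. 313.] [ 0.64  -0.015  0.012]
clutch 0.98 [223. 284.] [0.634 0.074 0.012]
clutch 0.76 [182. 258.] [0.75  0.037 0.012]
pad_clutch 0.67 [220. 287.] [0.639 0.062 0.006]
pad_clutch 0.63 [172. 338.] [ 0.644 -0.099  0.006]
```

View pics/scene.png

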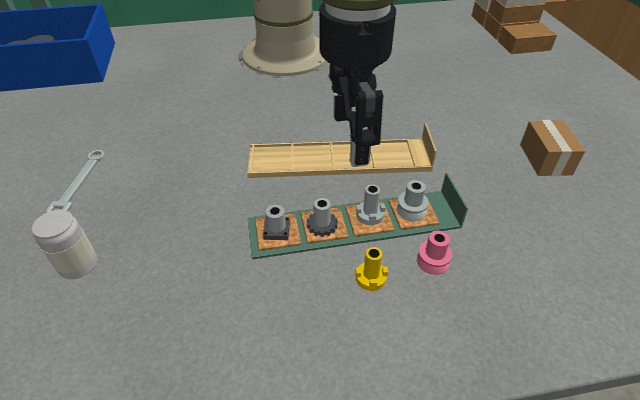

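View pics/side.png

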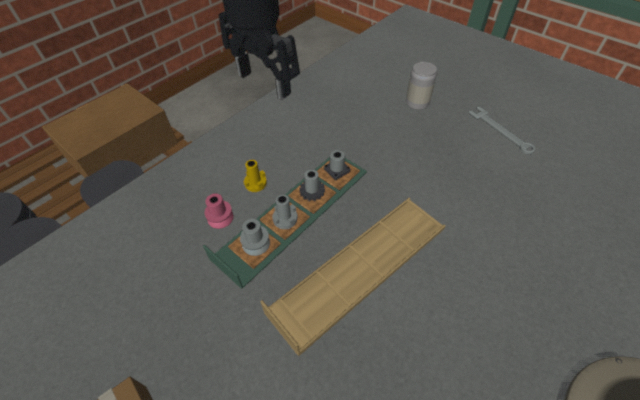

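From the +y end plates, the rack order is pulley (scene 415,205), clutch (371,205), sprocket (321,218), flange (276,225). The clutch candidates are the grey one at (371,205) and the yellow one at (372,270), and the grey one is meant. The pulley candidates are the steel one at (415,205) and the pink one at (437,252), and the steel one is meant. Both parts I want stand on cork pads. Next I fit the poses by silhouette.

```bash
cat >> h.py <<'E'
from scipy.optimize import minimize
a=np.linspace(0,2*np.pi,40)
def cyl(rad,z0,z1): return np.array([[rad*np.cos(t),rad*np.sin(t),z] for t in a for z in (z0,z1)])
def box(x0,x1,y0,y1,z0,z1): return np.array([[x,y,z] for x in(x0,x1) for y in(y0,y1) for z in(z0,z1)])
M={'sprocket':[cyl(.026,0,.01),cyl(.014,.01,.052)],'pulley':[cyl(.026,0,.024),cyl(.016,.024,.058)],
'flange':[box(-.021,.021,-.021,.021,0,.012),cyl(.0155,.012,.048)],'clutch':[cyl(.024,0,.018),cyl(.0125,.012,.062)],
'tray':[box(-.046,.046,-.16,.193,0,.012),box(-.046,.046,.189,.193,0,.05)]}
def sil(p,k,x,y,z,yaw=0):
    m=np.zeros((1600,2560),np.uint8);c,s=np.cos(yaw),np.sin(yaw)
    for part in M[k]:
        P=part@np.array([[c,s,0],[-s,c,0],[0,0,1]])+[x,y,z]
        q=np.array([w2px(p,v)[::-1] for v in P])*4+1.5
        cv2.fillConvexPoly(m,cv2.convexHull(q.astype(np.float32)).astype(np.int32),1)
    return m
def fit(p,k,mask,x,y,z,yaw=None):
    g=cv2.resize(mask.astype(np.uint8),(2560,1600),interpolation=cv2.INTER_NEAREST)
    def f(v):
        m=sil(p,k,x+v[0]*.01,y+v[1]*.01,z,0 if yaw is None else yaw+v[2]*.05); return 1-(m&g).sum()/(m|g).sum()
    n=2 if yaw is None else 3
    S=np.vstack([np.zeros(n),np.eye(n)])-.25
    o=minimize(f,S[0],method='Nelder-Mead',options=dict(initial_simplex=S,xatol=.01,fatol=1e-4,maxiter=120))
    v=o.x;return x+v[0]*.01,y+v[1]*.01,(0 if yaw is None else yaw+v[2]*.05),1-o.fun
E
python3 - <<'E'
from h import *
s=r.get_state();print(s['position'],s['ee_rot'],s['opening'],s['wrist_force'])
G={'pulley':(.64,.145),'clutch':(.64,.068),'sprocket':(.64,-.015),'flange':(.645,-.1)}
for n in ['scene','side']:
    p=r.camera(n)
    for k,(x,y) in G.items():
        t=[d for d in r.trace(p,k)]
        best=max(t,key=lambda d:(lambda m:(m&cv2.resize(d['mask'].astype(np.uint8),(2560,1600))).sum())(sil(p,k,x,y,.012)),default=None)
        if best is None: print(n,k,'none');continue
        print(n,k,np.round(best['box']),round(best['conf'],2),np.round(fit(p,k,best['mask'],x,y,.012),4))
    for d in r.trace(p,'tray'): print(n,'tray',round(d['conf'],2),np.round(d['box']),np.round(fit(p,'tray',d['mask'],.465,.03,0,-.05),4))
p=r.camera('wrist');save(p,'w0')
E
```

```text
[7.25023733e-01 1.33398190e-05 2.02515983e-01] [3.90802963e-05 7.07096306e-01 7.07117255e-01 2.49458712e-05] 0.08547835990765036 [-0.13855796 -0.70729926  0.03817707]
scene pulley [414. 198.  33.  41.] 0.63 [0.6435 0.139  0.     0.9606]
scene clutch [371. 206.  24.  42.] 0.63 [0.6412 0.0649 0.     0.9135]
scene sprocket [324. 217.  33.  40.] 0.74 [ 0.6489 -0.0203  0.      0.9512]
scene flange [274. 222.  28.  37.] 0.68 [ 0.6482 -0.0991  0.      0.8869]
scene tray 0.81 [341. 150. 187.  51.] [ 0.4675  0.0335 -0.1334  0.8774]
side pulley [254. 238.  30.  34.] 0.62 [0.642  0.1412 0.     0.9577]
side clutch [285. 212.  25.  32.] 0.76 [0.6407 0.0657 0.     0.9085]
side sprocket [312. 185.  27.  32.] 0.84 [ 0.6482 -0.0201  0.      0.9145]
side flange [336. 164.  26.  26.] 0.95 [ 0.6455 -0.0966  0.      0.8735]
side tray 0.6 [352. 278. 184. 156.] [ 0.466   0.0357 -0.1364  0.9739]
```

View pics/w0.png

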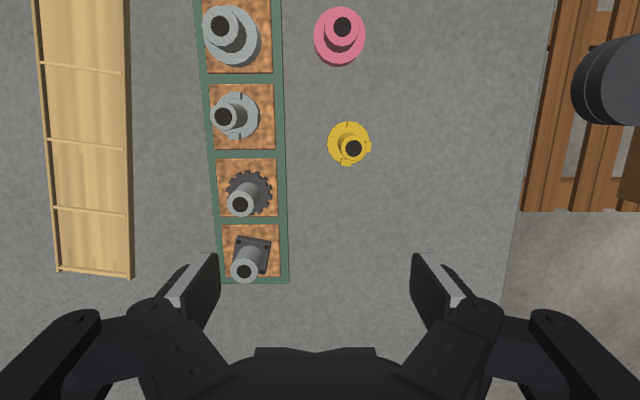

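The wrist view shows grey parts on pads from top to bottom at (228,28), (232,115), (243,198), (247,258). The pink part at (340,35) and yellow one at (349,143) stand off the rack. The tray yaw looks inconsistent with the fit, so I'll check it from the corners.

Run:
```python
from h import *
p=r.camera('wrist');print(np.round(p['T'],3).tolist())
for q in [(269,57),(278,131),(64,37),(146,127),(206,54),(139,47)]: print('w',q,np.round(px2w(p,*q,.012),4))
for q in [(283,289),(0,283)]: print('w rack',q,np.round(px2w(p,*q,.006),4))
p=r.camera('side')
for q in [(201,407),(227,445),(349,300),(304,264)]: print('s',q,np.round(px2w(p,*q,.012),4))
t=r.trace(p,'tray')[0]['mask']
im=p['pixels'].copy(); 
for y in (.0355,):
  for yaw,c in((-.136,(255,0,0)),(.08,(0,0,255))):
    m=cv2.resize(sil(p,'tray',.466,.0355,0,yaw),(640,400)); cs,_=cv2.findContours(m,0,2); cv2.drawContours(im,cs,-1,c,1)
im[t^cv2.erode(t.astype(np.uint8),np.ones((3,3))).astype(bool)]=(0,255,0)
cv2.imwrite('pics/c1.png',cv2.resize(im[150:380,200:470,::-1],None,fx=2.5,fy=2.5))
```

```text
[[1.0, -0.001, 0.001, 0.725], [0.001, 0.962, 0.272, 0.07], [-0.001, -0.272, 0.962, 0.374], [0.0, 0.0, 0.0, 1.0]]
w (269, 57) [ 0.4021 -0.1205  0.012 ]
w (278, 131) [ 0.4928 -0.1329  0.012 ]
w (64, 37) [0.4329 0.1171 0.012 ]
w (146, 127) [0.5139 0.032  0.012 ]
w (206, 54) [ 0.4165 -0.0383  0.012 ]
w (139, 47) [0.4259 0.0396 0.012 ]
w rack (283, 289) [ 0.6914 -0.1431  0.006 ]
w rack (0, 283) [0.692  0.1783 0.006 ]
s (201, 407) [ 0.486  -0.1251  0.012 ]
s (227, 445) [ 0.3967 -0.1196  0.012 ]
s (349, 300) [0.4488 0.2249 0.012 ]
s (304, 264) [0.5441 0.2116 0.012 ]
```

View pics/c1.png

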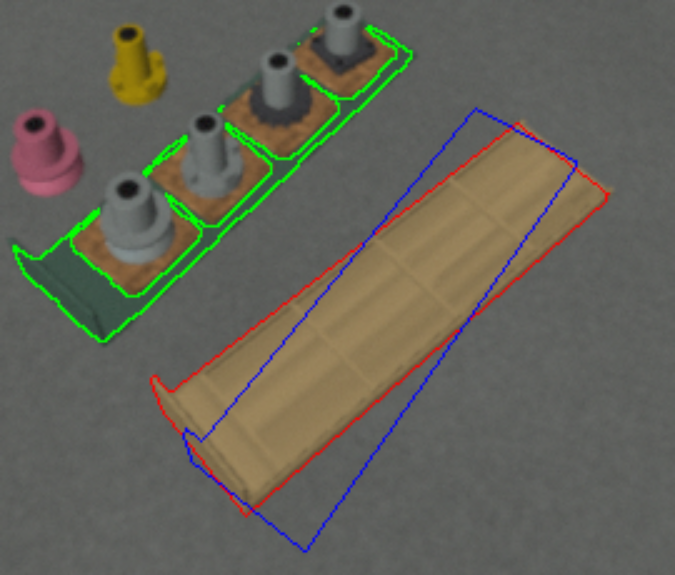

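The tray fit (red) matches the image, and the wrist-view corners give the same yaw of about -0.135. I'll start with the pulley. In the tool frame, tx is world y, ty is world x and tz points down.

step_arm(commands="0 0 0 4 -2.5 2 1;0 0 0 8 -5 4 1;0 0 0 11 -7 6 1;0 0 0 14 -8.2 8 1;0 0 0 14 -8.2 10 1;0 0 0 14 -8.2 12 1;0 0 0 14 -8.2 14 1;0 0 0 14 -8.2 15.2 1;0 0 0 14 -8.2 16 1;0 0 0 14 -8.2 16 1;0 0 0 14 -8.2 16 0;0 0 0 14 -8.2 16 0;0 0 0 14 -8.2 16 0;0 0 0 14 -8.2 16 0;0 0 0 14 -8.2 16 0;0 0 0 14 -8.2 16 0;0 0 0 14 -8.2 16 0;0 0 0 14 -8.2 16 0")

```text
t: 3.4
position: [0.643, 0.14, 0.0424]
ee_rot: [-0.0, 0.707, 0.707, -0.0]
wrist_force: [-0.5, 0.8, -0.2]
opening: -0.0001
grasp_force: 0.0
```

Run:
```python
from h import *
s=r.get_state();print(s['position'],s['opening'])
a=r.camera('wrist')['pixels'];b=r.camera('side')['pixels'][120:320,150:390]
cv2.imwrite('pics/g1.png',np.hstack([cv2.resize(a,(480,300)),cv2.resize(b,(320,300))])[:,:,::-1])
```

```text
[0.64298551 0.13998578 0.04244448] -0.0001037114829568301
```

View pics/g1.png

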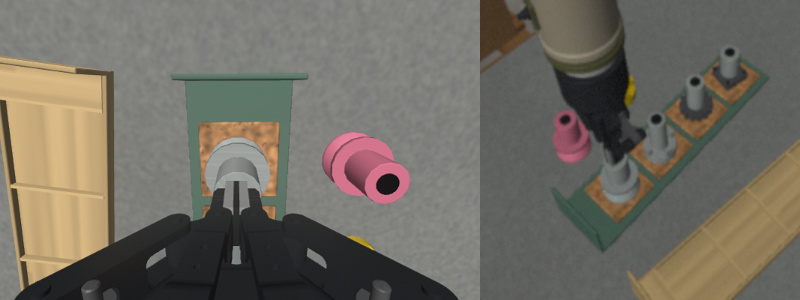

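Run:
```python
from h import *
tc=r.get_state()['position']
rows=[]
for n in ['wrist','side','scene']:
    p=r.camera(n); im=p['pixels'].copy()
    t=w2px(p,tc); g=w2px(p,tc+[0,0,.019]); print(n,'tcp px',np.round(t),np.round(g),np.round(np.array(p['T'])[:3,3],3))
    m=cv2.resize(sil(p,'pulley',.6427,.1401,.012),(640,400)); cs,_=cv2.findContours(m,0,2); cv2.drawContours(im,cs,-1,(255,0,0),1)
    for q in(t,g): cv2.circle(im,(int(q[1]),int(q[0])),2,(0,255,0),-1)
    d=r.trace(p,'pulley')
    for e in d: print(round(e['conf'],2),np.round(e['box']),np.round(fit(p,'pulley',e['mask'],.643,.145,.012),4))
    c0,r0=int(np.clip(t[1]-60,0,520)),int(np.clip(t[0]-60,0,280)); rows.append(cv2.resize(im[r0:r0+120,c0:c0+120],(260,260)) if n!='wrist' else cv2.resize(im,(280,260)))
cv2.imwrite('pics/g2.png',np.hstack(rows)[:,:,::-1])
```

```text
wrist tcp px [237. 315.] [251. 315.] [0.643 0.21  0.214]
0.91 [314. 222.  88.  78.] [0.6434 0.1404 0.     0.6547]
0.81 [486. 222. 120.  94.] [0.6405 0.1425 0.     0.    ]
side tcp px [234. 253.] [228. 251.] [0.292 0.336 0.625]
0.67 [254. 239.  33.  30.] [0.6414 0.141  0.     0.791 ]
0.67 [217. 211.  32.  34.] [0.6405 0.1425 0.     0.    ]
scene tcp px [197. 413.] [189. 415.] [ 1.155 -0.116  0.58 ]
0.92 [433. 251.  37.  41.] [0.6405 0.1425 0.     0.    ]
0.81 [413. 201.  29.  40.] [0.643  0.1393 0.     0.8828]
```

View pics/g2.png

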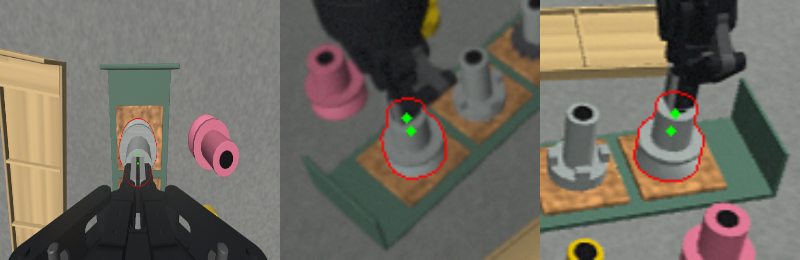

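Run:
```python
from h import *
p=r.camera('wrist')['pixels'][130:330,215:415]; q=r.camera('scene')['pixels'][140:240,365:465]
cv2.imwrite('pics/g3.png',np.hstack([cv2.resize(p,(400,400),interpolation=cv2.INTER_CUBIC),cv2.resize(q,(400,400),interpolation=cv2.INTER_CUBIC)])[:,:,::-1])
```

```text
(no output)
```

View pics/g3.png

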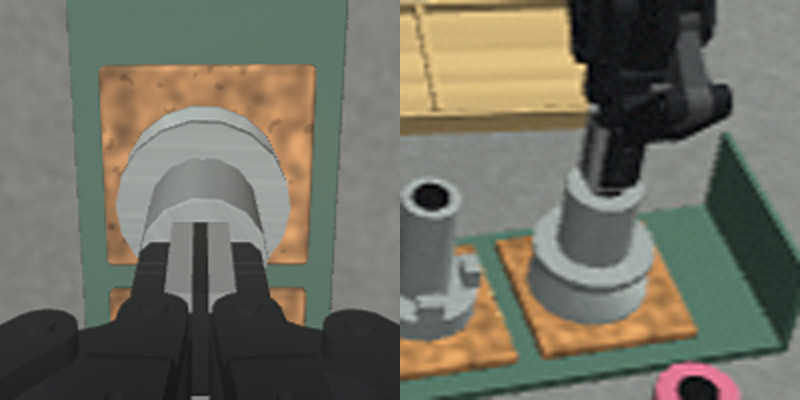

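The zoom shows the shut fingertips sitting just on top of the boss, not around it. So the fingertips end higher than the reported TCP. I'll raise the arm, open, and check where the tips really are before going lower.

step_arm(commands="0 0 0 0 0 -2 0;0 0 0 0 0 -4 0;0 0 0 0 0 -4 0;0 0 0 0 0 -4 0")

```text
t: 4.3
position: [0.6432, 0.14, 0.0827]
ee_rot: [0.0, 0.707, 0.707, 0.0]
wrist_force: [-0.3, 0.5, 0.4]
opening: -0.0001
grasp_force: 0.0
```

Run:
```python
from h import *
tc=np.array(r.get_state()['position']);print(tc)
o=[]
for n in ['side','scene']:
    p=r.camera(n); im=cv2.resize(p['pixels'],None,fx=4,fy=4,interpolation=cv2.INTER_CUBIC)
    for dz,c in ((0,(0,255,0)),(.019,(255,255,0)),(.03,(255,0,0))):
        q=w2px(p,tc+[0,0,dz]); cv2.circle(im,(int(q[1]*4),int(q[0]*4)),3,c,-1)
    q=w2px(p,tc); y0,x0=int(q[0]*4-250),int(q[1]*4-200); o.append(im[y0:y0+400,x0:x0+400])
cv2.imwrite('pics/g4.png',np.hstack(o)[:,:,::-1])
```

```text
[0.64315728 0.14002006 0.08273518]
```

View pics/g4.png

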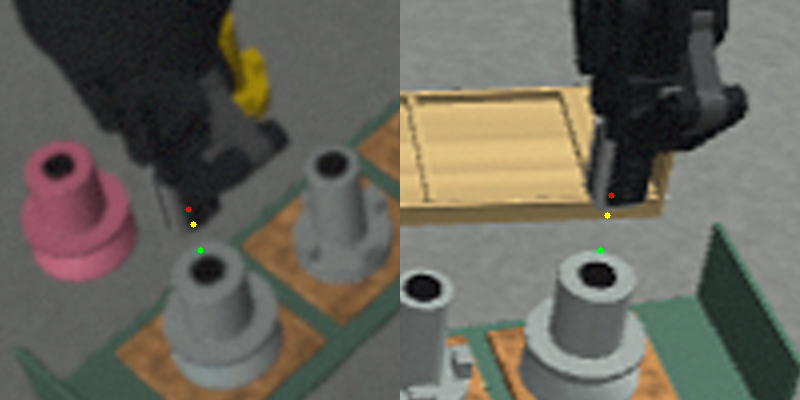

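The tips really end about 25 mm above the reported TCP: the reported TCP (green) hangs well below the fingers. I'll correct by going roughly 25 mm lower.

step_arm(commands="0 0 0 0 0 0 1;0 0 0 0 0 0 1;0 0 0 0 0 0 1;0 0 0 0 0 0 1;0 0 0 0 0 0 1;0 0 0 0 0 0 1;0 0 0 0 0 2 1;0 0 0 0 0 4 1;0 0 0 0 0 5.4 1;0 0 0 0 0 6.4 1;0 0 0 0 0 6.4 1;0 0 0 0 0 6.4 0;0 0 0 0 0 6.4 0;0 0 0 0 0 6.4 0;0 0 0 0 0 6.4 0;0 0 0 0 0 6.4 0;0 0 0 0 0 6.4 0;0 0 0 0 0 6.4 0")

```text
t: 6.2
position: [0.6436, 0.1401, 0.0194]
ee_rot: [0.0, 0.707, 0.707, 0.001]
wrist_force: [-0.7, -0.3, 6.9]
opening: 0.0304
grasp_force: 58.9
```

step_arm(commands="0 0 0 0 0 -2 0;0 0 0 0 0 -5 0;0 0 0 0 0 -8 0;0 0 0 0 0 -9 0;0 0 0 -2 -2 -9 0;0 0 0 -5 -4.5 -9 0;0 0 0 -8 -7 -9 0;0 0 0 -11 -9.5 -9 0;0 0 0 -14 -12 -9 0;0 0 0 -17 -14.5 -9 0;0 0 0 -19.5 -17 -9 0;0 0 0 -21.5 -18.5 -9 0;0 0 0 -22.3 -19.2 -9 0;0 0 0 -22.3 -19.2 -9 0;0 0 0 -22.3 -19.2 -9 0")

```text
t: 7.7
position: [0.452, -0.0822, 0.1083]
ee_rot: [0.0, 0.707, 0.707, 0.0]
wrist_force: [0.1, -0.3, -3.4]
opening: 0.0305
grasp_force: 60.6
```

Run:
```python
from h import *
s=r.get_state();tc=s['position'];print(tc,s['wrist_force'],s['opening'])
p=r.camera('side');im=p['pixels'].copy()
for d in r.trace(p,'tray'): print(round(d['conf'],2),np.round(d['box']))
# draw tray bay outlines at floor and dividers from fit
yaw=-.135;c,sn=np.cos(yaw),np.sin(yaw)
def L(x,y,z): return np.array([.467+c*x-sn*y,.0355+sn*x+c*y,z])
big=cv2.resize(im,None,fx=4,fy=4,interpolation=cv2.INTER_CUBIC)
for y in(-.12,-.04,.04,.12):
    q=[w2px(p,L(sx*.042,y+sy*.0385,.012))[::-1] for sx,sy in((-1,-1),(1,-1),(1,1),(-1,1))]
    cv2.polylines(big,[(np.array(q)*4+1.5).astype(int)],True,(255,0,0),1)
for z in (.118-.012,): 
    pass
cv2.imwrite('pics/t1.png',big[580:1420,1000:1840][::1,::1,::-1][:840:, :840][120:720,0:800])
```

```text
[ 0.45200789 -0.08223957  0.10834816] [ 0.07797284 -0.29046915 -3.43929833] 0.030461265216450522
0.8 [352. 279. 186. 155.]
```

View pics/t1.png

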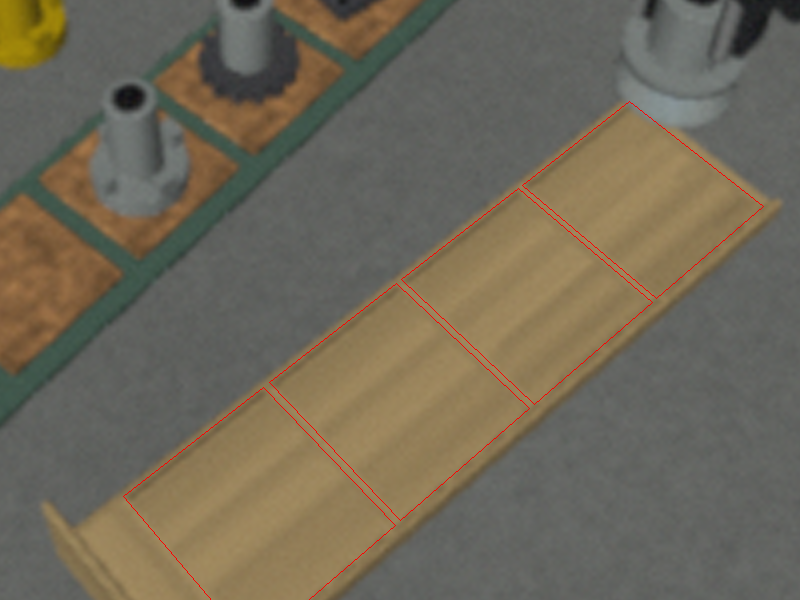

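The predicted bay outlines fall on the real dividers, and the pulley hangs upright over the far bay. I'll set it down.

step_arm(commands="0 0 0 0 0 3 0;0 0 0 0 0 5.5 0;0 0 0 0 0 7.5 0;0 0 0 0 0 8.8 0;0 0 0 0 0 9.3 0;0 0 0 0 0 9.5 0;0 0 0 0 0 9.5 0;0 0 0 0 0 9.5 0")

```text
t: 8.6
position: [0.4516, -0.0828, 0.014]
ee_rot: [0.0, 0.707, 0.707, 0.0]
wrist_force: [-0.0, -0.2, -3.6]
opening: 0.0299
grasp_force: 60.5
```

step_arm(commands="0 0 0 0 0 0.1 0;0 0 0 0 0 0.1 0;0 0 0 0 0 0.1 0")

```text
t: 8.9
position: [0.4517, -0.083, 0.0133]
ee_rot: [0.001, 0.707, 0.707, 0.001]
wrist_force: [-1.1, 0.8, 7.1]
opening: 0.0299
grasp_force: 61.5
```

Contact confirmed by force. Now I release it, retreat, and go to the clutch.

step_arm(commands="0 0 0 0 0 0 0.6;0 0 0 0 0 0 1;0 0 0 0 0 0 1;0 0 0 0 0 0 1;0 0 0 0 0 0 1;0 0 0 0 0 -3 1;0 0 0 0 0 -7 1;0 0 0 0 0 -11 1;0 0 0 3 4 -11 1;0 0 0 6 8 -11 1;0 0 0 10 12.5 -11 1;0 0 0 13 17 -11 1;0 0 0 14.8 19 -11 1;0 0 0 14.8 19 -11 1;0 0 0 14.8 19 -8 1;0 0 0 14.8 19 -5 1;0 0 0 14.8 19 -3 1;0 0 0 14.8 19 -1.5 1;0 0 0 14.8 19 -1.2 1;0 0 0 14.8 19 -1.2 1")

```text
t: 10.9
position: [0.6408, 0.0647, 0.0244]
ee_rot: [-0.0, 0.707, 0.707, -0.0]
wrist_force: [-0.1, -0.6, -0.3]
opening: 0.0855
grasp_force: 0.0
```

step_arm(commands="0 0 0 0 0 0 0;0 0 0 0 0 0 0;0 0 0 0 0 0 0;0 0 0 0 0 0 0;0 0 0 0 0 0 0;0 0 0 0 0 0 0;0 0 0 0 0 0 0")

```text
t: 11.6
position: [0.6415, 0.0651, 0.0251]
ee_rot: [0.0, 0.707, 0.707, 0.0]
wrist_force: [-0.8, -0.9, 6.5]
opening: 0.0232
grasp_force: 58.6
```

step_arm(commands="0 0 0 0 0 -2 0;0 0 0 0 0 -5 0;0 0 0 0 0 -8 0;0 0 0 0 0 -9 0;0 0 0 -1 -2.5 -9 0;0 0 0 -2 -5 -9 0;0 0 0 -3.2 -8 -9 0;0 0 0 -4.5 -11.5 -9 0;0 0 0 -5.6 -14.5 -9 0;0 0 0 -6.5 -17 -9 0;0 0 0 -6.9 -17.9 -9 0;0 0 0 -6.9 -17.9 -9 0;0 0 0 -6.9 -17.9 -6 0;0 0 0 -6.9 -17.9 -3 0;0 0 0 -6.9 -17.9 -1 0;0 0 0 -6.9 -17.9 0 0;0 0 0 -6.9 -17.9 0.4 0;0 0 0 -6.9 -17.9 0.6 0;0 0 0 -6.9 -17.9 0.6 0;0 0 0 -6.9 -17.9 0.6 0")

```text
t: 13.6
position: [0.4629, -0.0038, 0.0192]
ee_rot: [0.001, 0.707, 0.707, 0.001]
wrist_force: [0.6, 1.3, 0.0]
opening: 0.0229
grasp_force: 59.9
```

step_arm(commands="0 0 0 0 0 0 0.6;0 0 0 0 0 0 1;0 0 0 0 0 0 1;0 0 0 0 0 0 1;0 0 0 0 0 0 1;0 0 0 0 0 -3 1;0 0 0 0 0 -7 1;0 0 0 0 0 -10 1;0 0 0 -0.4 4 -10 1;0 0 0 -0.8 8 -10 1;0 0 0 -1.2 12 -10 1;0 0 0 -1.5 16 -10 1;0 0 0 -1.6 18.7 -10 1;0 0 0 -1.6 18.7 -9 1;0 0 0 -1.6 18.7 -6 1;0 0 0 -1.6 18.7 -3 1;0 0 0 -1.6 18.7 -1 1;0 0 0 -1.6 18.7 0.2 1;0 0 0 -1.6 18.7 0.6 1;0 0 0 -1.6 18.7 0.6 1")

```text
t: 15.6
position: [0.6487, -0.02, 0.0124]
ee_rot: [-0.0, 0.707, 0.707, -0.0]
wrist_force: [-0.9, -0.4, 0.3]
opening: 0.0855
grasp_force: 0.0
```

step_arm(commands="0 0 0 0 0 0 0;0 0 0 0 0 0 0;0 0 0 0 0 0 0;0 0 0 0 0 0 0;0 0 0 0 0 0 0;0 0 0 0 0 0 0;0 0 0 0 0 0 0")

```text
t: 16.3
position: [0.6495, -0.02, 0.0133]
ee_rot: [0.0, 0.707, 0.707, 0.0]
wrist_force: [-0.9, 0.7, 6.3]
opening: 0.0258
grasp_force: 58.7
```

step_arm(commands="0 0 0 0 0 -2 0;0 0 0 0 0 -5 0;0 0 0 0 0 -8 0;0 0 0 0 0 -9 0;0 0 0 1.4 -2.5 -9 0;0 0 0 2.8 -5 -9 0;0 0 0 4.4 -8 -9 0;0 0 0 6.2 -11.5 -9 0;0 0 0 7.8 -14.5 -9 0;0 0 0 9 -16.8 -9 0;0 0 0 9.5 -17.6 -9 0;0 0 0 9.5 -17.6 -9 0;0 0 0 9.5 -17.6 -6 0;0 0 0 9.5 -17.6 -3 0;0 0 0 9.5 -17.6 -1 0;0 0 0 9.5 -17.6 0 0;0 0 0 9.5 -17.6 0.4 0;0 0 0 9.5 -17.6 0.6 0;0 0 0 9.5 -17.6 0.6 0;0 0 0 9.5 -17.6 0.6 0")

```text
t: 18.3
position: [0.474, 0.0748, 0.0073]
ee_rot: [0.001, 0.707, 0.707, 0.001]
wrist_force: [0.9, -1.2, 1.8]
opening: 0.0258
grasp_force: 59.9
```

step_arm(commands="0 0 0 0 0 0 0.6;0 0 0 0 0 0 1;0 0 0 0 0 0 1;0 0 0 0 0 0 1;0 0 0 0 0 0 1;0 0 0 0 0 -3 1;0 0 0 0 0 -7 1;0 0 0 0 0 -11 1;0 0 0 -3.5 3.5 -11 1;0 0 0 -7 7 -11 1;0 0 0 -10.5 10.5 -11 1;0 0 0 -14 14 -11 1;0 0 0 -17.3 17.4 -11 1;0 0 0 -17.3 17.4 -10 1;0 0 0 -17.3 17.4 -7 1;0 0 0 -17.3 17.4 -4 1;0 0 0 -17.3 17.4 -2 1;0 0 0 -17.3 17.4 -0.8 1;0 0 0 -17.3 17.4 -0.3 1;0 0 0 -17.3 17.4 -0.3 1")

```text
t: 20.3
position: [0.6468, -0.0978, 0.0092]
ee_rot: [-0.0, 0.707, 0.707, -0.0]
wrist_force: [-0.4, 0.9, 1.0]
opening: 0.0856
grasp_force: 0.0
```

step_arm(commands="0 0 0 0 0 0 0;0 0 0 0 0 0 0;0 0 0 0 0 0 0;0 0 0 0 0 0 0;0 0 0 0 0 0 0;0 0 0 0 0 0 0;0 0 0 0 0 0 0")

```text
t: 21.0
position: [0.6475, -0.0981, 0.0104]
ee_rot: [0.0, 0.707, 0.707, 0.0]
wrist_force: [-1.0, 0.5, 5.7]
opening: 0.0293
grasp_force: 58.8
```

step_arm(commands="0 0 0 0 0 -2 0;0 0 0 0 0 -5 0;0 0 0 0 0 -8 0;0 0 0 0 0 -9 0;0 0 0 2 -1.3 -9 0;0 0 0 5 -3.3 -9 0;0 0 0 8 -5.2 -9 0;0 0 0 11 -7.2 -9 0;0 0 0 14 -9.1 -9 0;0 0 0 17 -11 -9 0;0 0 0 20 -13 -9 0;0 0 0 23 -15 -9 0;0 0 0 24.7 -16 -9 0;0 0 0 25.2 -16.4 -9 0;0 0 0 25.2 -16.4 -9 0")

```text
t: 22.5
position: [0.4825, 0.1544, 0.0991]
ee_rot: [-0.0, 0.707, 0.708, -0.0]
wrist_force: [0.3, -0.2, -2.9]
opening: 0.0289
grasp_force: 60.1
```

step_arm(commands="0 0 0 0 0 3 0;0 0 0 0 0 6 0;0 0 0 0 0 8 0;0 0 0 0 0 9 0;0 0 0 0 0 9.4 0;0 0 0 0 0 9.6 0;0 0 0 0 0 9.6 0;0 0 0 0 0 9.6 0")

```text
t: 23.3
position: [0.4838, 0.1534, 0.0044]
ee_rot: [0.0, 0.707, 0.707, 0.001]
wrist_force: [0.1, -2.5, 2.7]
opening: 0.0289
grasp_force: 60.4
```

Contact again. I release and retreat clear, then inspect.

step_arm(commands="0 0 0 0 0 0 0.6;0 0 0 0 0 0 1;0 0 0 0 0 0 1;0 0 0 0 0 0 1;0 0 0 0 0 0 1;0 0 0 0 0 -3 1;0 0 0 0 0 -7 1;0 0 0 0 0 -11 1;0 0 0 0 0 -15 1;0 0 0 0 4 -19 1;0 0 0 -3 9 -20 1;0 0 0 -7 13 -20 1;0 0 0 -10 17 -20 1;0 0 0 -13 21 -20 1;0 0 0 -15 24 -20 1;0 0 0 -15 24 -20 1;0 0 0 -15 24 -20 1")

```text
t: 25.0
position: [0.7234, 0.0023, 0.2024]
ee_rot: [-0.0, 0.708, 0.706, -0.001]
wrist_force: [-0.4, -0.2, -0.3]
opening: 0.0858
grasp_force: 0.0
```

Run:
```python
from h import *
yaw=-.135;c,s=np.cos(yaw),np.sin(yaw)
o=[]
for n in ['side','scene']:
    p=r.camera(n)
    for k,d in [('pulley',-.12),('clutch',-.04),('sprocket',.04),('flange',.12)]:
        x,y=.467-s*d,.0355+c*d
        t=r.trace(p,k); pred=sil(p,k,x,y,.006)
        b=max(t,key=lambda e:(pred&cv2.resize(e['mask'].astype(np.uint8),(2560,1600))).sum(),default=None)
        if b is None: print(n,k,'none');continue
        f=fit(p,k,b['mask'],x,y,.006); e=np.array(f[:2])-[.467,.0355]
        print(n,k,'local',np.round([c*e[0]+s*e[1],-s*e[0]+c*e[1]],4),'want y',d,'iou',round(f[3],2))
    o.append(p['pixels'])
cv2.imwrite('pics/end.png',np.hstack([cv2.resize(o[0][170:370,230:470],(400,333)),cv2.resize(o[1][80:230,240:440],(400,333))])[:,:,::-1])
```

```text
side pulley local [-0.001  -0.1182] want y -0.12 iou 0.96
side clutch local [-0.0001 -0.0393] want y -0.04 iou 0.95
side sprocket local [0.     0.0399] want y 0.04 iou 0.95
side flange local [-0.0006  0.1209] want y 0.12 iou 0.84
scene pulley local [ 0.0007 -0.1204] want y -0.12 iou 0.96
scene clutch local [ 0.0014 -0.0399] want y -0.04 iou 0.94
scene sprocket local [0.0004 0.0331] want y 0.04 iou 0.55
scene flange local [0.0005 0.119 ] want y 0.12 iou 0.9
```

View pics/end.png

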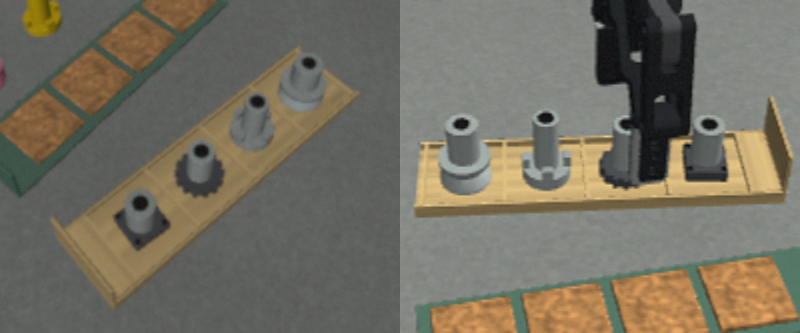

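All four parts stand upright in the middle of their bays in reversed order, and the gripper is clear. I'm handing the job in.

```bash
python3 -c "
from cell import r
print(r.close_job())"
```

```text
the job is handed in; nothing more can be done
None
```

I moved all four parts and handed the job in at about 25 s. From the tray's end plate the order is flange, sprocket, clutch, pulley; all stand upright, within about 2 mm of their bay centres in the final side view. The hand-in gave no verdict.

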